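# Index the turned blank and lock the index head

### The job

Index the blank in the chuck: with the black knob, turn the index wheel clockwise, click by click, until the red line on the wheel stands at the red pointer, without overshooting into a click beyond it. Then let go of the knob and push the yellow locking bolt gently, past its catch, fully home. Leave the gouge, the wax jar and the wooden bowl where they are.

Things in the scene. Friction and masses are not known exactly. Their poses are not given: they have to be found in the camera images.
- head: Grey index head fixed to the bench. Origin on the bench under the wheel's vertical axis; x from the locking bolt through the axis to the red pointer, z up. Base plate 18 mm thick, x -110 to 80, y -95 to 140 mm. Grey gear housing 92 mm high at x -55 to 55, y 87 to 132; beyond it, to y 258, a chuck (34 mm radius, axis 52 mm up) with the wooden blank, which turns with the wheel.
- wheel_hub (a point): Centre of the index wheel, 28 mm above the bench: aluminium disc with 24 rim pins, 46 mm radius in all, top 33 mm up; one click = 15 degrees. A sprung roller (head y -48 mm) drops between two pins at each click and holds the wheel. Torque at the knob peaks at 0.3 to 0.5 N m, falls to nothing at mid-click, then the wheel snaps on by itself. This point does not turn.
- pointer (a point): Tip of the red pointer, 46 mm from the wheel's axis along the head's x, 35 mm up (block to x 73 mm, 8 mm wide). The set position: the red line points at it.
- mark (a point): Outer end of the red line painted on top of the wheel, 40 mm from the wheel's axis, 34 mm above the bench. The wheel is set when this point lies at x = +40, y = 0 mm in the head's frame. It starts 4 to 8 clicks short of this, on the head's +y side; turning clockwise seen from above brings it to the pointer.
- knob_grip (a point): Grip point on the axis of the black knob, 76 mm above the bench: upright bar 44 mm long (this point's x), 16 mm thick (its y), from 51 to 92 mm up, on a disc of 22 mm radius whose top is at 51 mm. z up. It turns on the wheel's axis and drives the wheel with about 23 degrees of free play, unknown where in it the knob starts: the knob's angle does not tell the wheel's.
- bolt_tab (a point): On the middle of the outer face (away from the wheel) of the yellow bolt's tab, 40 mm above the bench. Tab 10 mm thick along the slide, 36 mm wide, 18.5 to 52.5 mm up. It slides along the head's +x, towards the wheel; outer face 90 mm from the axis when fully out, 70 mm when home. A small grey catch barrel, 36 mm high, stands beside it at head x -66, y -33 to -50 mm.
- bolt (a joint): Travel of the locking bolt, m: 0 fully out, 0.020 fully home (hard stop, tab against the guide block). Starts within 4 mm of out. Sliding takes 1 to 2 N; 6 mm before home it meets a sprung catch, 9 to 12 N, pushing back until 1 mm before home, then snaps home. Its pin enters between two wheel pins; with the wheel between clicks it stops half-way. More than 30 N bends it.
- gouge: Turning gouge lying on the bench, 390 mm long, wooden handle 32 mm thick; origin on the bench under the middle of its length, x towards the steel end. Leave it.
- waxjar: Amber jar with dark cap, 68 mm diameter, 62 mm high, standing; origin at the centre of its underside. Leave it.
- bowl: Turned wooden bowl, 110 mm diameter, 50 mm high; origin at the centre of its underside. Leave it.

How it is judged:
By the outcome, as a careful person would: the job done as asked, in the order asked, and still so for the second after the job is handed in, with the robot touching nothing.
It also fails if it takes over 72 s, if anything falls off the work surface, if the arm or the gripper's body presses on something with over 40 N, if the wrist force passes 120 N, or if a joint passes its speed limit or range.

### The arm

A 6-joint arm with a two-finger parallel gripper is mounted at the origin on the work surface. World frame = base frame: x ahead of the robot, y to its left, z up, the work surface at z = 0. Lengths are in m, angles in rad, forces in N, time in s.
With the tool pointing down it reaches from about 0.25 to 0.775 m from the base axis. Payload 4 kg.
Tool frame: the origin (TCP) lies midway between the tips of the shut fingers; the grasp point (between the pads) lies 19 mm behind it; y points along the fingers, x is the direction in which the jaws open and shut, and the axes are right-handed (so a half turn about y gives the same grasp; the last joint's range is limited). The gripper opens to 94 mm and grips with 3 to 60 N. Pads are 16 mm wide; open, the fingers measure 119 mm over their backs; the gripper's body (75 mm by 177 mm) begins 78 mm behind the grasp point.
Start: joints at [1.187, 0.087, 1.371, -0, 1.684, -0.103], TCP at [0.152, 0.528, 0.206] pointing down, gripper open.
Joint ranges: [-3.1, 3.1], [-0.76, 2.03], [0.27, 2.55], [-1.08, 4.22], [0.17, 2.65], [-2.57, 2.57]. Speed limits (rad/s): [2.79, 2.79, 3.14, 3.14, 3.14, 3.14].

### API

Orientations are given as [roll, pitch, yaw] about the fixed x, y, z axes, in that order (R = Rz(yaw) Ry(pitch) Rx(roll)).
In Python, from bench import robot gives the robot as it stands.
- The arm moves only by the shell command python3 -m creep 'ROWS'. ROWS is JSON, a list of rows, each a list of 7 numbers: the shift along the tool's x, y, z in mm, then the turn, a rotation vector about the tool's x, y, z in degrees, then the closure in counts, from 0 (fully open) to 255 (shut). A call has 1 to 5 rows; each row is the pose to reach, as a shift and turn from the pose commanded when the call began, along the tool's axes at that moment; what a row does not reach only later rows make up. A row lasts 1/8 s, in which the tool goes at most 62.5 mm and 10.7 degrees, less where a joint would pass 70% of its speed; a pose out of reach is approached as far as the arm can. A call with a gripper value outside its range is refused whole. The fingers move at their own pace and stop on an object; the grip force is fixed at half the most. Time passes only in rows, so rows that repeat a pose let the fingers close. It gives the time, the measured TCP pose, the force and the opening at its end, in the units of the state.
- robot.get_obs(): the state, without advancing time (a new reading comes with each control period).
- robot.snapshot(name): name is "scene" or "top"; returns a dict with "color" (480x640x3 uint8, blue, green, red), "fx", "fy", "cx", "cy" (pixels), "k1" (the pictures are not rectified: a ray, as slopes to the right and down, at radius r is drawn at 1 + k1 r^2 times it, then the intrinsics apply), "world_from_camera" (4x4, takes a point from camera to world coordinates). Camera axes: x right, y down, z forward; pixel columns grow to the right and rows downward; lengths in m; the calibration is good to about 2 mm. A picture is of the moment at which its call begins. There is no depth.
- robot.close_job(): hands the job in, once; it reports no verdict.
Trained networks look in the newest picture that a camera, given by its name, has taken for a name from the list of things; names that differ only in an ending like _2 or _b are one class to them, and where a whole thing is asked for, a point or a joint stands for the part that bears it (a point fixed in the world has none). Each returns a list of dicts, best first, with "p" (0 to 1); they miss things now and then, are a little off and sometimes report something else, mostly with a low value. They report only what shows in the picture. A call takes as long as a camera call.
- robot.spot_in(name, camera): "point" ([x, y, z] in m, in world coordinates, good to about 4 mm: the middle of the surface that is visible of it).
- robot.landmark_of(name, camera): "point" ([x, y, z] in m, in world coordinates, good to about 4 mm: a listed point, or the origin of a listed thing).
The state is a dict: "time": time; "joint_positions": joint angles; "qvel": joint speeds; "joint_torque": joint torques, N m; "tool_pos": TCP position; "ee_rot": TCP orientation; "wrist_force": force on the tool from outside, world axes, zero at the start; "wrist_torque": the same for the moment, N m; "width": finger opening in m.
Only numpy, scipy, OpenCV 4.12 (cv2) and the standard library are available. Lean on these libraries where they do the work, as an engineer would, in place of code of your own. Each camera call takes 0.05 s, during which the arm holds its last target.

## Working session

There is one attempt and no reset: what is moved stays moved. The work goes in short steps, Python scripts to look and compute and a shell command to move; the robot and the scene stay as the last step left them, time stands still between calls to the robot, and variables do not carry over. Pictures are saved under pics/ and viewed, and the job is handed in when it is done.

```bash
ls; mkdir -p pics
python3 - <<'E'
from bench import robot
import cv2
o=robot.get_obs()
for k,v in o.items(): print(k,v)
for c in("scene","top"):
    s=robot.snapshot(c); cv2.imwrite(f"pics/{c}0.png",s["color"])
    print(c,s["fx"],s["fy"],s["cx"],s["cy"],s["k1"],s["world_from_camera"])
    for n in("head","wheel_hub","pointer","mark","knob_grip","bolt_tab","gouge","waxjar","bowl"):
        r=robot.landmark_of(n,c); print(n,[(d["p"],d["point"]) for d in r[:2]])
E
```

```text
pics
time 0.0
joint_positions [ 1.18691329e+00  8.79588263e-02  1.37224121e+00  5.15657414e-06
  1.68357924e+00 -1.03113521e-01]
qvel [ 0.00024338  0.00062892  0.00139881 -0.00081192 -0.00075406  0.00071081]
joint_torque [ 1.92591098e-03 -3.40176451e+01 -3.02432513e+01  7.18710688e-02
  3.29413265e-02 -1.76400563e-04]
tool_pos [0.15220878 0.52795703 0.20430869]
ee_rot [-1.57056616  0.00217448  1.29002764]
wrist_force [ 0.25880329  0.68694428 -0.34733395]
wrist_torque [-0.0045289   0.00661631  0.0280009 ]
width 0.09439494792904637
scene 460.291150573543 460.291150573543 318.7094311411138 242.88324504983757 -0.11730049566247608 [[-0.5539485   0.51881723 -0.65112959  1.23419182]
 [ 0.83246595  0.35634079 -0.42428961  0.47414362]
 [ 0.01189527 -0.77707781 -0.62929213  0.67062521]
 [ 0.          0.          0.          1.        ]]
head [(0.76, [0.5846, -0.1275, -0.0015])]
wheel_hub [(0.75, [0.5874, -0.1236, 0.0285])]
pointer [(0.61, [0.5863, -0.1279, 0.0791]), (0.58, [0.6326, -0.1273, 0.0339])]
mark [(0.6, [0.575, -0.0851, 0.0354])]
knob_grip [(0.81, [0.5866, -0.1274, 0.0784])]
bolt_tab 
[... 289 characters left out ...]
5171625  0.45781859]
 [-0.99989544 -0.01111651  0.00924873  0.08247871]
 [-0.00745439 -0.15181499 -0.98838082  1.00368341]
 [ 0.          0.          0.          1.        ]]
head [(0.66, [0.5856, -0.1285, 0.0019])]
wheel_hub [(0.73, [0.5888, -0.1284, 0.0311]), (0.67, [0.7495, -0.1759, 0.0012])]
pointer [(0.95, [0.6326, -0.1254, 0.0416]), (0.74, [0.5481, -0.3141, -0.0039])]
mark [(0.94, [0.5771, -0.0907, 0.0335])]
knob_grip [(0.96, [0.5834, -0.1284, 0.0732]), (0.2, [0.5898, -0.1274, 0.0313])]
bolt_tab [(0.42, [0.4934, -0.1215, 0.0383])]
gouge [(0.7, [0.5471, -0.3186, 0.0002])]
waxjar [(0.93, [0.752, -0.1757, 0.0013])]
bowl [(0.77, [0.6676, 0.2229, -0.0001]), (0.26, [0.495, -0.1211, 0.0389])]
```

View images.

View pics/scene0.png

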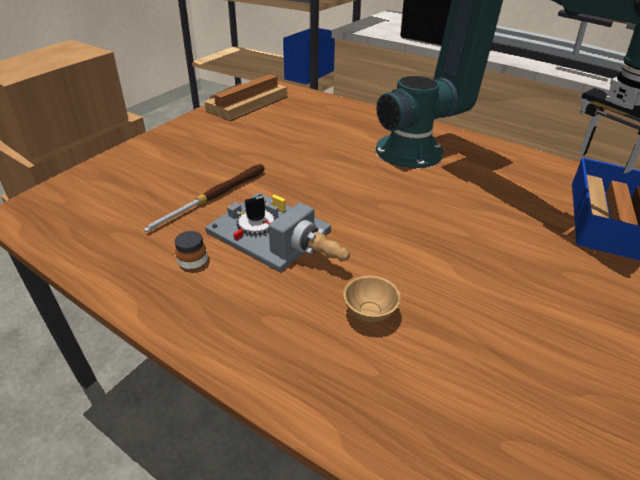

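View pics/top0.png

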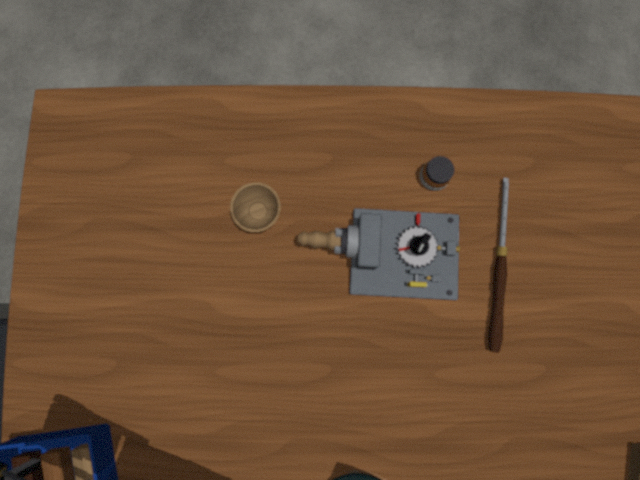

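```bash
cat > h.py <<'E'
import numpy as np, cv2, sys
from scipy.spatial.transform import Rotation as Ro
def cam(s):
    K=np.array([[s["fx"],0,s["cx"]],[0,s["fy"],s["cy"]],[0,0,1]]);return K,np.array([s["k1"],0,0,0.]),np.array(s["world_from_camera"])
def proj(s,P):
    K,d,T=cam(s);Ti=np.linalg.inv(T)
    return cv2.projectPoints(np.atleast_2d(np.array(P,float)),cv2.Rodrigues(Ti[:3,:3])[0],Ti[:3,3],K,d)[0][:,0]
def unproj(s,uv,z):
    K,d,T=cam(s);n=cv2.undistortPoints(np.array(uv,float).reshape(-1,1,2),K,d)[:,0]
    r=np.c_[n,np.ones(len(n))]@T[:3,:3].T;return T[:3,3]+r*((z-T[2,3])/r[:,2])[:,None]
E
python3 - <<'E'
from bench import robot
from h import *
s=robot.snapshot("top"); 
u=proj(s,[[.587,-.128,.033]])[0];print(u)
x,y=u.astype(int)
c=s["color"][y-75:y+75,x-100:x+100]
print("crop origin",x-100,y-75)
cv2.imwrite("pics/topcrop0.png",cv2.resize(c,None,fx=4,fy=4,interpolation=cv2.INTER_CUBIC))
o=robot.get_obs();print(Ro.from_euler("xyz",o["ee_rot"]).as_matrix().round(3))
E
```

```text
[417.57385667 245.42552104]
crop origin 317 170
[[ 0.277  0.    -0.961]
 [ 0.961  0.     0.277]
 [ 0.    -1.    -0.   ]]
```

View pics/topcrop0.png

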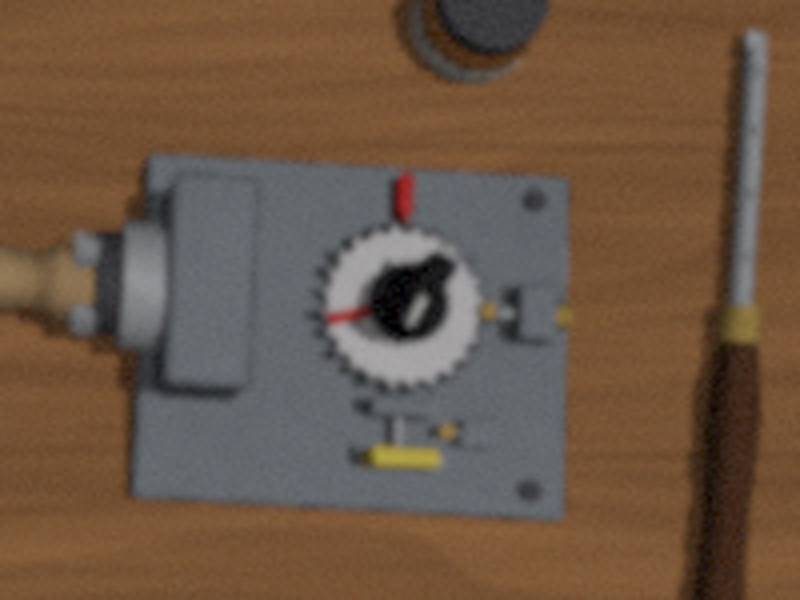

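Run:
```python
from bench import robot
from h import *
from scipy.optimize import least_squares
s=robot.snapshot("top"); 
uv=np.array([[150,155],[568,178],[563,518],[133,495]])/4+[317,170]
H=np.array([[80,140],[80,-95],[-110,-95],[-110,140]])/1000
W=unproj(s,uv,.018);print(W.round(4))
def f(p):
    c,si=np.cos(p[2]),np.sin(p[2]);return (H@np.array([[c,si],[-si,c]])+p[:2]-W[:,:2]).ravel()
r=least_squares(f,[.587,-.128,0]);p=r.x;print(p[:2],np.degrees(p[2]),(r.fun*1000).round(1))
m=unproj(s,[np.array([328,320])/4+[317,170]],.034)[0];d=m[:2]-p[:2]
print("mark",m,np.hypot(*d),np.degrees(np.arctan2(d[1],d[0])-p[2]))
# overlay knob top for several angles
im=cv2.resize(s["color"][170:320,317:517],None,fx=4,fy=4,interpolation=cv2.INTER_CUBIC)
def dr(P,col):
    q=((proj(s,P)-[317,170])*4).astype(int);cv2.polylines(im,[q.reshape(-1,1,2)],True,col,1)
def circ(R,z):
    t=np.linspace(0,6.28,40);return np.c_[p[0]+R*np.cos(t),p[1]+R*np.sin(t),0*t+z]
dr(circ(.046,.033),(0,255,0));dr(circ(.022,.051),(255,255,0));
a=np.radians(-40);u=np.array([np.cos(a),np.sin(a)]);v=np.array([-u[1],u[0]])
for z in(.092,.051):dr([[*(p[:2]+i*.022*u+j*.008*v),z] for i,j in((1,1),(1,-1),(-1,-1),(-1,1))],(0,0,255) if z>.06 else (255,0,255))
cv2.imwrite("pics/ov0.png",im)
s=robot.snapshot("scene");x,y=proj(s,[[*p[:2],.06]])[0].astype(int)
im=cv2.resize(s["color"][y-50:y+50,x-66:x+66],None,fx=6,fy=6,interpolation=cv2.INTER_CUBIC);print(x-66,y-50)
def dr(P,col):
    q=((proj(s,P)-[x-66,y-50])*6).astype(int);cv2.polylines(im,[q.reshape(-1,1,2)],True,col,1)
dr(circ(.046,.033),(0,255,0))
for z in(.092,.051):dr([[*(p[:2]+i*.022*u+j*.008*v),z] for i,j in((1,1),(1,-1),(-1,-1),(-1,1))],(0,0,255) if z>.06 else (255,0,255))
cv2.imwrite("pics/ov1.png",im)
```

```text
[[ 0.6693  0.0071  0.018 ]
 [ 0.6593 -0.2258  0.018 ]
 [ 0.4719 -0.2169  0.018 ]
 [ 0.4825  0.0162  0.018 ]]
[ 0.58469394 -0.12801543] -2.6251279499169438 [ 1.7  1.1  1.  -0.8 -1.4 -1.  -1.3  0.7]
mark [ 0.57652988 -0.08739252  0.034     ] 0.041435160362693985 103.98859285834888
188 159
```

View pics/ov0.png

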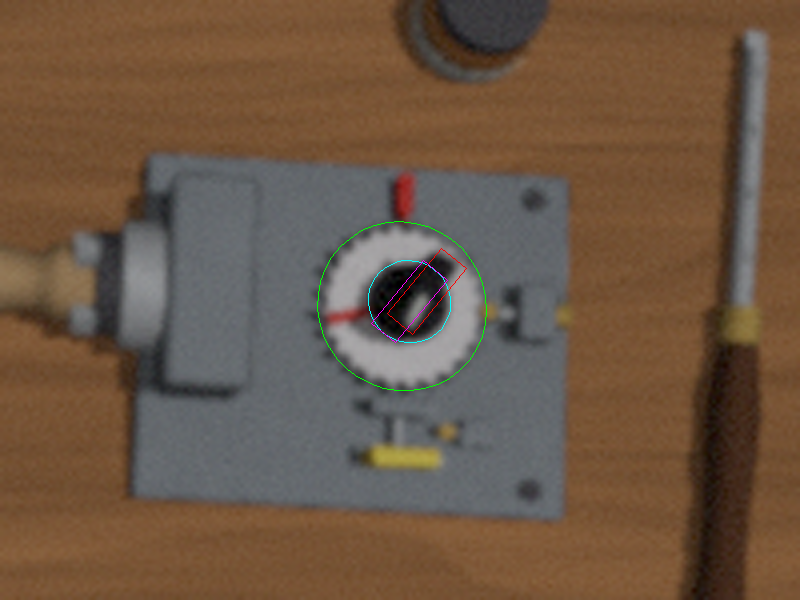

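View pics/ov1.png

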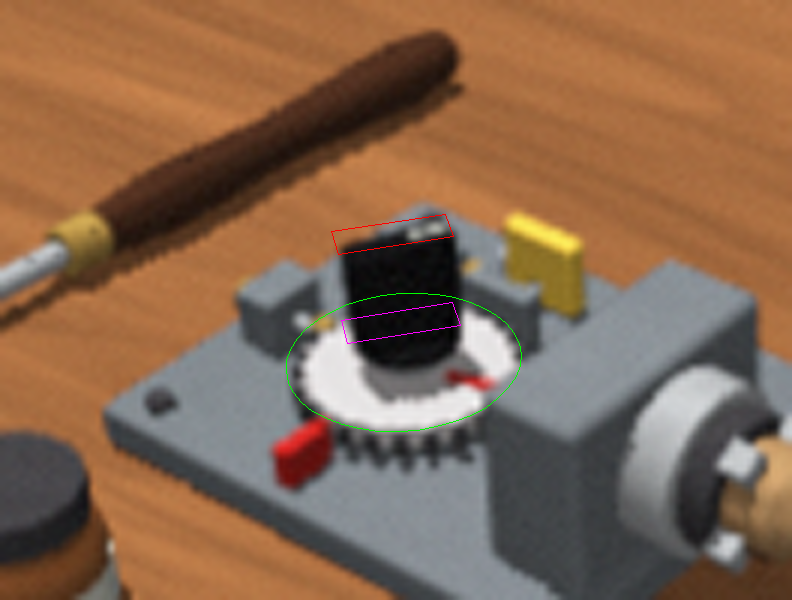

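Run:
```python
from bench import robot
from h import *
out=[]
for cn in("top","scene"):
  s=robot.snapshot(cn);p=np.array([.586,-.127]);x,y=proj(s,[[*p,.07]])[0].astype(int)
  for A in(None,-26,-34,-42):
    im=cv2.resize(s["color"][y-16:y+16,x-16:x+16] if cn=="top" else s["color"][y-22:y+22,x-22:x+22],(200,200),interpolation=cv2.INTER_CUBIC)
    h=16 if cn=="top" else 22;k=100/h
    im=cv2.convertScaleAbs(im,alpha=1.6,beta=20)
    if A is not None:
      a=np.radians(A);u=np.array([np.cos(a),np.sin(a)]);v=np.array([-u[1],u[0]])
      for z in(.092,):
        q=((proj(s,[[*(p[:2]+i*.022*u+j*.008*v),z] for i,j in((1,1),(1,-1),(-1,-1),(-1,1))])-[x-h,y-h]+.5)*k).astype(int)
        cv2.polylines(im,[q.reshape(-1,1,2)],True,(0,0,255),1)
    out.append(im)
cv2.imwrite("pics/ang.png",np.vstack([np.hstack(out[:4]),np.hstack(out[4:])]))
```

```text
(no output)
```

View pics/ang.png

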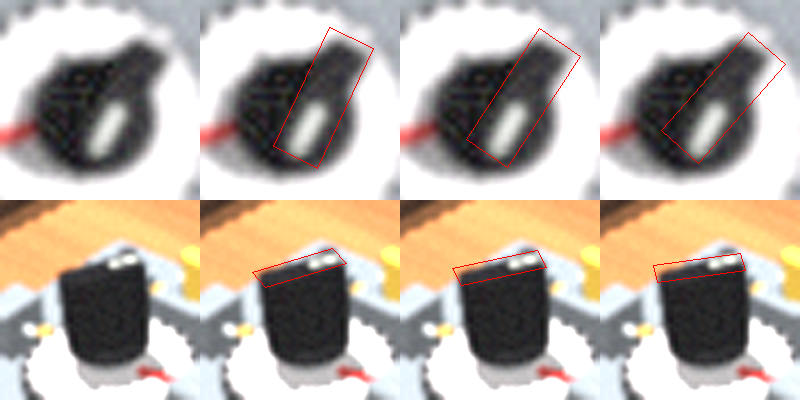

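```bash
python3 -m creep '[[-40,0,-47,0,0,0,0],[-80,0,-94,0,0,0,0],[-120,0,-141,0,0,0,0],[-160,0,-188,0,0,0,0],[-200,0,-234,0,0,0,0]]'
python3 -m creep '[[-40,0,-47,0,0,0,0],[-80,0,-94,0,0,0,0],[-120,0,-141,0,0,0,0],[-160,0,-188,0,0,0,0],[-200,0,-234,0,0,0,0]]'
python3 -m creep '[[-40,0,-47,0,4,0,0],[-80,0,-94,0,8,0,0],[-110,0,-130,0,14,0,0],[-110,0,-130,0,14,0,0],[-110,0,-130,0,14,0,0]]'
cat > st.py <<'E'
from bench import robot
from h import *
def st():
    o=robot.get_obs();R=Ro.from_euler("xyz",o["ee_rot"]).as_matrix()
    print("t",round(o["time"],2),"tcp",np.round(o["tool_pos"],4),"xang",round(np.degrees(np.arctan2(R[1,0],R[0,0])),2),"F",np.round(o["wrist_force"],1),"M",np.round(o["wrist_torque"],2),"w",round(o["width"],4),"j",np.round(o["joint_positions"],2))
    return o,R
E
python3 -c "
from st import *
o,R=st();d=np.array([.585,-.127,.1])-o['tool_pos'];print(R.T@d*1000)
print(R)"
```

```text
time: 1.88
tool_pos: [0.3226, 0.2698, 0.2058]
ee_rot: [-1.572, -0.001, 1.29]
wrist_force: [0.9, 0.1, -0.0]
width: 0.0945
time: 2.5
tool_pos: [0.4922, 0.0125, 0.2058]
ee_rot: [-1.572, -0.001, 1.29]
wrist_force: [0.3, -0.7, 0.3]
width: 0.0944
time: 3.12
tool_pos: [0.5853, -0.1268, 0.2053]
ee_rot: [-1.57, -0.0, 1.046]
wrist_force: [0.6, -0.2, -0.3]
width: 0.0941
t 3.12 tcp [ 0.5853 -0.1268  0.2053] xang 59.95 F [ 0.6 -0.2 -0.3] M [-0.   -0.02 -0.05] w 0.0941 j [-0.31  0.2   1.25  0.    1.7  -1.35]
[-4.28442246e-01  1.05276729e+02  5.92677969e-02]
[[ 5.00707697e-01 -7.01550989e-04 -8.65616145e-01]
 [ 8.65616323e-01  9.00486267e-04  5.00707071e-01]
 [ 4.28203910e-04 -9.99999348e-01  1.05815439e-03]]
```

```bash
python3 -m creep '[[0,40,0,0,0,0,0],[0,80,0,0,0,0,0],[0,115,0,0,0,0,0],[0,135,0,0,0,0,0],[0,145,0,0,0,0,0]]'
python3 -c "
from st import *
st()
for c in('top','scene'):
  s=robot.snapshot(c);x,y=proj(s,[[.585,-.127,.06]])[0].astype(int)
  cv2.imwrite(f'pics/{c}1.png',cv2.resize(s['color'][y-50:y+50,x-66:x+66],None,fx=5,fy=5,interpolation=cv2.INTER_CUBIC))"
```

```text
time: 3.75
tool_pos: [0.5846, -0.1254, 0.0597]
ee_rot: [-1.569, -0.0, 1.048]
wrist_force: [-0.7, -0.2, -0.3]
width: 0.0936
t 3.75 tcp [ 0.5846 -0.1254  0.0597] xang 60.05 F [-0.7 -0.2 -0.3] M [-0.02 -0.02 -0.  ] w 0.0936 j [-0.31  0.26  1.46  0.    1.42 -1.35]
```

View pics/scene1.png

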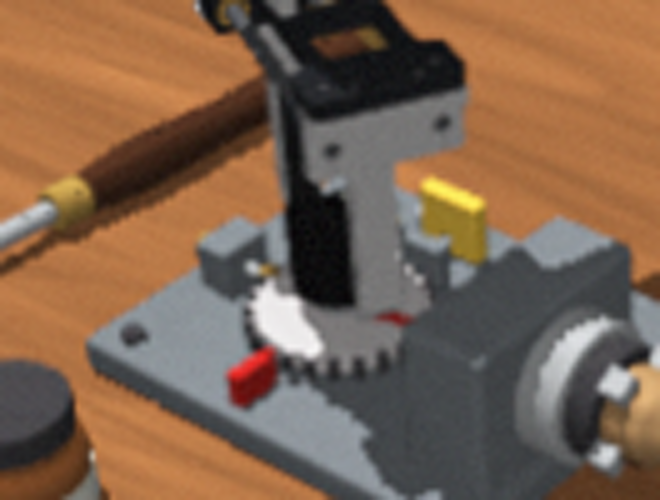

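View pics/top1.png

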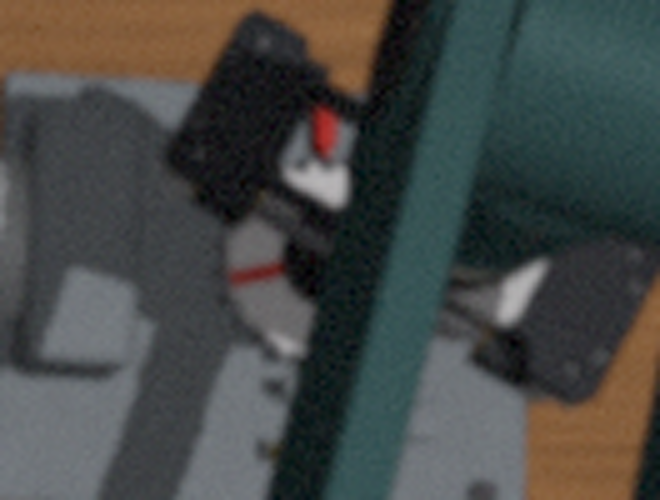

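The fingers straddle the black knob in both views, and in the top view the red line still shows at about (255,273) in the crop. Closing now.

```bash
python3 -m creep '[[0,0,0,0,0,0,120],[0,0,0,0,0,0,180],[0,0,0,0,0,0,200],[0,0,0,0,0,0,215],[0,0,0,0,0,0,230]]'
python3 -m creep '[[0,0,0,0,0,0,255],[0,0,0,0,0,0,255],[0,0,0,0,0,0,255]]'
python3 -c "
from st import *
st()"
```

```text
time: 4.47
tool_pos: [0.5857, -0.1273, 0.0605]
ee_rot: [-1.571, -0.0, 1.046]
wrist_force: [0.8, 0.2, 0.5]
width: 0.0473
time: 4.85
tool_pos: [0.5857, -0.1273, 0.0604]
ee_rot: [-1.571, -0.0, 1.046]
wrist_force: [-1.4, 0.3, 0.1]
width: 0.0174
t 4.85 tcp [ 0.5857 -0.1273  0.0604] xang 59.91 F [-1.4  0.3  0.1] M [-0.04  0.03  0.05] w 0.0174 j [-0.31  0.27  1.46  0.    1.42 -1.35]
```

```bash
python3 -m creep '[[0,0,0,0,0,0,255],[0,0,0,0,0,0,255],[0,0,0,0,0,0,255]]'
python3 -c "
from st import *
st()"
```

```text
time: 5.22
tool_pos: [0.5858, -0.1271, 0.0605]
ee_rot: [-1.571, -0.0, 1.046]
wrist_force: [2.0, -0.2, -0.8]
width: 0.0156
t 5.22 tcp [ 0.5858 -0.1271  0.0605] xang 59.92 F [ 2.  -0.2 -0.8] M [ 0.13 -0.11 -0.  ] w 0.0156 j [-0.31  0.27  1.46  0.    1.42 -1.35]
```

```bash
cat > pic.py <<'E'
from st import *
import sys
n=sys.argv[1]
st();o=[]
for c in('top','scene'):
  s=robot.snapshot(c);x,y=proj(s,[[.585,-.127,.04]])[0].astype(int)
  o.append(cv2.resize(s['color'][y-35:y+35,x-35:x+35],(400,400),interpolation=cv2.INTER_CUBIC))
cv2.imwrite(f'pics/{n}.png',np.hstack(o))
E
python3 -m creep '[[0,0,0,0,3,0,255],[0,0,0,0,6,0,255],[0,0,0,0,9,0,255]]'; python3 -c "
from st import *
st()"
python3 -m creep '[[0,0,0,0,3,0,255],[0,0,0,0,6,0,255],[0,0,0,0,6,0,255]]'; python3 pic.py a1
```

```text
time: 5.6
tool_pos: [0.5857, -0.1272, 0.0604]
ee_rot: [-1.571, -0.0, 0.887]
wrist_force: [-0.2, 0.7, -0.5]
width: 0.0161
t 5.6 tcp [ 0.5857 -0.1272  0.0604] xang 50.81 F [-0.2  0.7 -0.5] M [ 0.12 -0.11 -0.04] w 0.0161 j [-0.31  0.27  1.46  0.    1.42 -1.2 ]
time: 5.98
tool_pos: [0.5857, -0.1272, 0.0605]
ee_rot: [-1.571, -0.0, 0.785]
wrist_force: [-0.1, 1.3, -0.9]
width: 0.016
t 5.97 tcp [ 0.5857 -0.1272  0.0605] xang 44.98 F [-0.1  1.3 -0.9] M [ 0.07 -0.13  0.23] w 0.016 j [-0.31  0.27  1.46 -0.    1.42 -1.09]
```

View pics/a1.png

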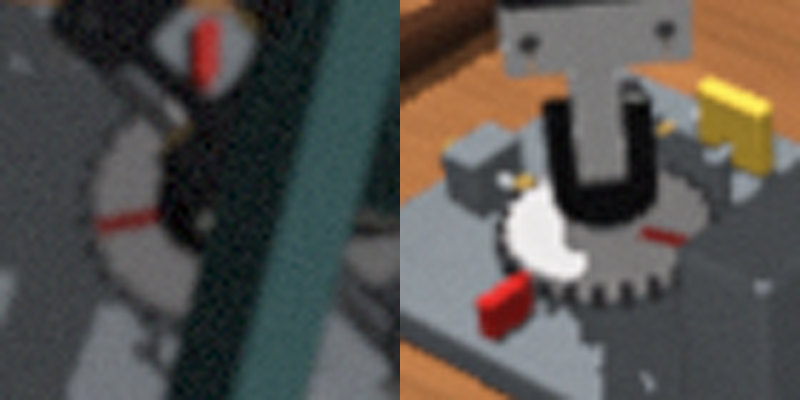

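```bash
cat > wh.py <<'E'
from st import *
def wheel():
  for c in('top','scene'):
    s=robot.snapshot(c);im=cv2.cvtColor(s["color"],cv2.COLOR_BGR2HSV)
    m=((im[...,0]<8)|(im[...,0]>172))&(im[...,1]>110)&(im[...,2]>50)
    v,u=np.nonzero(m)
    P=unproj(s,np.c_[u,v],.0335)[:,:2]-[.5853,-.1272]
    r=np.hypot(*P.T);k=(r>.022)&(r<.043);P=P[k]
    hd=np.radians(-2.6);a=np.degrees(np.arctan2(P[:,1],P[:,0])-hd)
    if len(a):print(c,"n",len(a),"deg",np.percentile(a,[10,50,90]).round(1),"vec",np.degrees(np.arctan2(*P.mean(0)[::-1])-hd).round(1),"rmax",r[k].max().round(3))
    else:print(c,"none")
if __name__=="__main__":
    st();wheel()
E
python3 wh.py; python3 -m creep '[[0,0,0,0,3,0,255],[0,0,0,0,6,0,255],[0,0,0,0,6,0,255]]'; python3 wh.py
```

```text
t 6.08 tcp [ 0.5857 -0.1272  0.0604] xang 44.98 F [ 0.3  1.4 -0.3] M [ 0.05 -0.03  0.21] w 0.0155 j [-0.31  0.27  1.46  0.    1.42 -1.09]
top n 17 deg [ 98.9 102.4 105.3] vec 102.2 rmax 0.04
scene n 12 deg [ 98.7 102.7 107.8] vec 103.1 rmax 0.036
time: 6.55
tool_pos: [0.5856, -0.1273, 0.0604]
ee_rot: [-1.571, 0.0, 0.68]
wrist_force: [-1.1, 0.4, -0.3]
width: 0.0159
t 6.55 tcp [ 0.5856 -0.1273  0.0604] xang 38.95 F [-1.1  0.4 -0.3] M [0.09 0.01 0.03] w 0.0159 j [-0.31  0.27  1.46  0.    1.42 -0.99]
top n 17 deg [92.4 95.9 97.5] vec 95.1 rmax 0.04
scene n 10 deg [ 93.1  96.2 100.6] vec 96.5 rmax 0.036
```

```bash
python3 -m creep '[[0,0,0,0,3,0,255],[0,0,0,0,6,0,255],[0,0,0,0,9,0,255],[0,0,0,0,9,0,255]]'; python3 wh.py;python3 -m creep '[[0,0,0,0,4,0,255],[0,0,0,0,8,0,255],[0,0,0,0,12,0,255],[0,0,0,0,15,0,255]]'; python3 wh.py; python3 -m creep '[[0,0,0,0,4,0,255],[0,0,0,0,8,0,255],[0,0,0,0,12,0,255],[0,0,0,0,15,0,255]]'; python3 wh.py
```

```text
time: 7.15
tool_pos: [0.5855, -0.1273, 0.0604]
ee_rot: [-1.571, 0.0, 0.524]
wrist_force: [-0.9, -0.1, 0.1]
width: 0.0158
t 7.15 tcp [ 0.5855 -0.1273  0.0604] xang 30.0 F [-0.9 -0.1  0.1] M [-0.08  0.11  0.16] w 0.0158 j [-0.31  0.27  1.46 -0.    1.42 -0.83]
top n 18 deg [82.8 86.5 89.1] vec 86.5 rmax 0.04
scene n 13 deg [83.8 88.3 92.9] vec 87.8 rmax 0.04
time: 7.75
tool_pos: [0.5853, -0.1274, 0.0604]
ee_rot: [-1.571, 0.001, 0.259]
wrist_force: [0.3, -0.0, 1.3]
width: 0.016
t 7.75 tcp [ 0.5853 -0.1274  0.0604] xang 14.84 F [ 0.3 -0.   1.3] M [0.   0.15 0.25] w 0.016 j [-0.31  0.27  1.46 -0.    1.42 -0.57]
top n 17 deg [69.3 72.2 75.5] vec 72.1 rmax 0.04
scene n 13 deg [70.3 73.7 77.4] vec 73.6 rmax 0.041
time: 8.35
tool_pos: [0.5852, -0.1274, 0.0604]
ee_rot: [-1.571, 0.001, -0.002]
wrist_force: [-1.8, 0.2, -0.9]
width: 0.0161
t 8.35 tcp [ 0.5852 -0.1274  0.0604] xang -0.12 F [-1.8  0.2 -0.9] M [-0.15  0.35  0.24] w 0.0161 j [-0.31  0.27  1.46 -0.    1.42 -0.31]
top n 19 deg [52.9 57.1 60.4] vec 57.0 rmax 0.039
scene n 13 deg [54.8 58.8 61.9] vec 58.4 rmax 0.042
```

```bash
python3 -m creep '[[0,0,0,0,4,0,255],[0,0,0,0,8,0,255],[0,0,0,0,12,0,255],[0,0,0,0,15,0,255]]'; python3 wh.py;python3 -m creep '[[0,0,0,0,4,0,255],[0,0,0,0,8,0,255],[0,0,0,0,12,0,255],[0,0,0,0,15,0,255]]'; python3 wh.py; python3 -m creep '[[0,0,0,0,4,0,255],[0,0,0,0,8,0,255],[0,0,0,0,12,0,255],[0,0,0,0,15,0,255]]'; python3 wh.py; python3 pic.py a2
```

```text
time: 8.95
tool_pos: [0.585, -0.1274, 0.0604]
ee_rot: [-1.571, 0.002, -0.263]
wrist_force: [-2.3, -0.4, 1.1]
width: 0.0159
t 8.95 tcp [ 0.585  -0.1274  0.0604] xang -15.1 F [-2.3 -0.4  1.1] M [-0.08  0.52  0.26] w 0.0159 j [-0.31  0.27  1.46 -0.    1.42 -0.05]
top n 21 deg [38.5 42.3 45.2] vec 42.3 rmax 0.04
scene n 15 deg [40.5 44.9 49.7] vec 44.9 rmax 0.039
time: 9.55
tool_pos: [0.5848, -0.1274, 0.0604]
ee_rot: [-1.572, 0.002, -0.525]
wrist_force: [-2.7, -0.5, 1.2]
width: 0.0158
t 9.55 tcp [ 0.5848 -0.1274  0.0604] xang -30.08 F [-2.7 -0.5  1.2] M [-0.08  0.79  0.28] w 0.0158 j [-0.31  0.27  1.46 -0.    1.42  0.22]
top n 14 deg [24.6 28.9 31. ] vec 28.2 rmax 0.039
scene n 14 deg [25.8 30.1 34.3] vec 30.0 rmax 0.039
time: 10.15
tool_pos: [0.5847, -0.1272, 0.0604]
ee_rot: [-1.572, 0.002, -0.787]
wrist_force: [-4.8, 0.7, 2.3]
width: 0.016
t 10.15 tcp [ 0.5847 -0.1272  0.0604] xang -45.07 F [-4.8  0.7  2.3] M [-0.05  1.02  0.27] w 0.016 j [-0.31  0.26  1.46 -0.    1.42  0.48]
top n 8 deg [10.8 13.2 15.7] vec 13.2 rmax 0.041
scene n 13 deg [12.2 15.3 18.5] vec 15.2 rmax 0.041
t 10.25 tcp [ 0.5847 -0.1272  0.0604] xang -44.97 F [-5.5  0.1  2.9] M [-0.06  1.17  0.18] w 0.0156 j [-0.31  0.26  1.46 -0.    1.42  0.48]
```

View pics/a2.png

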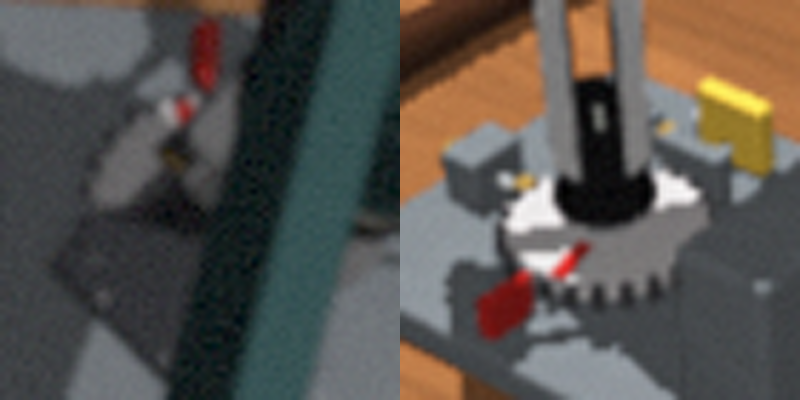

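In the scene crop the red line ends at about (560,275), one click short of the pointer tip at (528,280). I'll turn the rest of the way in small steps.

```bash
python3 -m creep '[[0,0,0,0,2,0,255],[0,0,0,0,4,0,255],[0,0,0,0,4.5,0,255],[0,0,0,0,4.5,0,255]]'; python3 wh.py;python3 -m creep '[[0,0,0,0,1,0,255],[0,0,0,0,2,0,255],[0,0,0,0,2,0,255]]'; python3 wh.py
```

```text
time: 10.85
tool_pos: [0.5846, -0.1272, 0.0604]
ee_rot: [-1.572, 0.002, -0.863]
wrist_force: [-4.8, 0.5, 2.3]
width: 0.0161
t 10.85 tcp [ 0.5846 -0.1272  0.0604] xang -49.43 F [-4.8  0.5  2.3] M [-0.06  1.14  0.2 ] w 0.0161 j [-0.31  0.26  1.46 -0.    1.42  0.55]
top n 1 deg [8.5 8.5 8.5] vec 8.5 rmax 0.04
scene n 12 deg [ 7.9 10.6 15.6] vec 10.9 rmax 0.039
time: 11.32
tool_pos: [0.5846, -0.1271, 0.0604]
ee_rot: [-1.572, 0.002, -0.898]
wrist_force: [-5.9, -0.3, 2.5]
width: 0.0155
t 11.32 tcp [ 0.5846 -0.1271  0.0604] xang -51.45 F [-5.9 -0.3  2.5] M [-0.06  1.16  0.06] w 0.0155 j [-0.31  0.26  1.46 -0.    1.42  0.59]
top none
scene n 13 deg [ 4.2  8.3 12.5] vec 8.0 rmax 0.04
```

```bash
python3 -m creep '[[0,0,0,0,1,0,255],[0,0,0,0,1.5,0,255],[0,0,0,0,1.5,0,255]]'; python3 wh.py
```

```text
time: 11.8
tool_pos: [0.5846, -0.1271, 0.0604]
ee_rot: [-1.572, 0.002, -0.924]
wrist_force: [-4.9, 0.4, 2.4]
width: 0.0157
t 11.8 tcp [ 0.5846 -0.1271  0.0604] xang -52.96 F [-4.9  0.4  2.4] M [-0.    1.16 -0.03] w 0.0157 j [-0.31  0.26  1.46 -0.    1.42  0.62]
top none
scene n 12 deg [-3.3 -0.   3.9] vec -0.0 rmax 0.04
```

Torque has dropped to zero and the line reads 0°, so the wheel has snapped to the set position. Releasing and rising.

```bash
python3 -m creep '[[0,0,0,0,0,0,200],[0,0,0,0,0,0,150],[0,0,0,0,0,0,120],[0,0,0,0,0,0,120],[0,0,0,0,0,0,120]]'; python3 wh.py; python3 -m creep '[[0,-10,0,0,0,0,120],[0,-40,0,0,0,0,120],[0,-80,0,0,0,0,120],[0,-100,0,0,0,0,120],[0,-100,0,0,0,0,120]]'; python3 wh.py; python3 pic.py a3
```

```text
time: 12.52
tool_pos: [0.5858, -0.1272, 0.0605]
ee_rot: [-1.571, -0.0, -0.926]
wrist_force: [-0.4, 0.5, 0.0]
width: 0.0493
t 12.53 tcp [ 0.5858 -0.1272  0.0605] xang -53.08 F [-0.4  0.5  0. ] M [-0.03  0.13 -0.05] w 0.0493 j [-0.31  0.27  1.46  0.    1.42  0.62]
top none
scene n 13 deg [-4.2 -0.2  3.8] vec -0.3 rmax 0.04
time: 13.25
tool_pos: [0.5872, -0.1277, 0.1638]
ee_rot: [-1.567, -0.005, -0.927]
wrist_force: [0.7, -0.2, -0.5]
width: 0.0499
t 13.25 tcp [ 0.5872 -0.1277  0.1638] xang -53.09 F [ 0.7 -0.2 -0.5] M [-0.03  0.1  -0.01] w 0.0499 j [-0.31  0.21  1.32  0.    1.61  0.62]
top none
scene n 12 deg [-3.3 -0.   3.9] vec 0.0 rmax 0.04
t 13.35 tcp [ 0.5854 -0.1272  0.1601] xang -53.09 F [-0.8  0.6 -0.5] M [-0.04  0.17  0.02] w 0.0497 j [-0.31  0.21  1.32  0.    1.61  0.62]
```

View pics/a3.png

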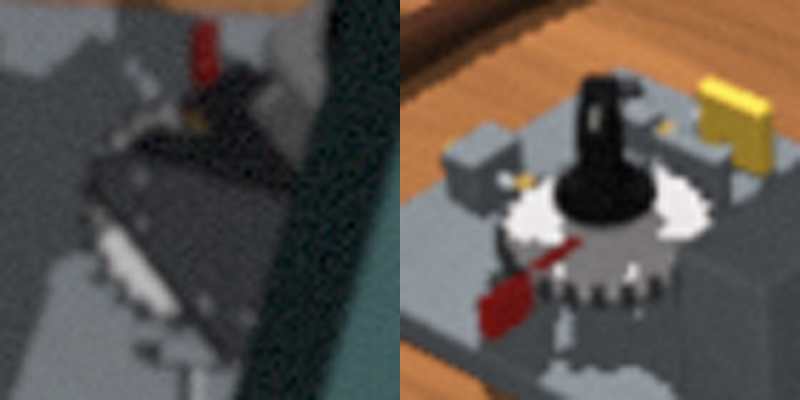

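The red line stands at the pointer and the knob is released. Now I'll set up behind the bolt's tab.

```bash
python3 -m creep '[[-18,0,-22,0,8,0,255],[-36,0,-44,0,16,0,255],[-54,0,-66,0,24,0,255],[-72,0,-88,0,32,0,255],[-72,0,-88,0,39.5,0,255]]'; python3 wh.py
python3 - <<'E'
from st import *
s=robot.snapshot("top");print([(d["p"],d["point"]) for d in robot.landmark_of("bolt_tab","top")+robot.landmark_of("bolt_tab","scene")])
x,y=proj(s,[[.53,-.125,.04]])[0].astype(int);print(x-40,y-40)
a=cv2.resize(s["color"][y-40:y+40,x-40:x+40],(400,400),interpolation=cv2.INTER_CUBIC)
s=robot.snapshot("scene");x,y=proj(s,[[.53,-.125,.04]])[0].astype(int);print(x-40,y-40)
b=cv2.resize(s["color"][y-40:y+40,x-40:x+40],(400,400),interpolation=cv2.INTER_CUBIC)
cv2.imwrite("pics/b1.png",np.hstack([a,b]))
# expected pixels of tab outer top edge
R=Ro.from_euler("z",-2.6,degrees=True).as_matrix()
for f in(-.090,-.086):
  print(proj(s,[R@[f,j,.0525]+[.5853,-.1272,0] for j in(-.018,.018)]).round(1))
E
```

```text
time: 14.08
tool_pos: [0.4699, -0.1221, 0.1592]
ee_rot: [-1.573, 0.001, -1.621]
wrist_force: [0.4, -0.9, 0.8]
width: 0.0031
t 14.07 tcp [ 0.4699 -0.1221  0.1592] xang -92.88 F [ 0.4 -0.9  0.8] M [0.02 0.11 0.06] w 0.0031 j [-0.37 -0.04  1.59 -0.    1.59  1.25]
top n 12 deg [-5.  -1.7 -0.9] vec -2.7 rmax 0.042
scene n 11 deg [-2.8  0.2  4.1] vec 0.6 rmax 0.04
[(0.52, [0.4993, -0.1226, 0.0385])]
377 231
230 166
[[274.2 193.1]
 [285.4 198. ]]
[[273.1 193.8]
 [284.4 198.7]]
```

View pics/b1.png

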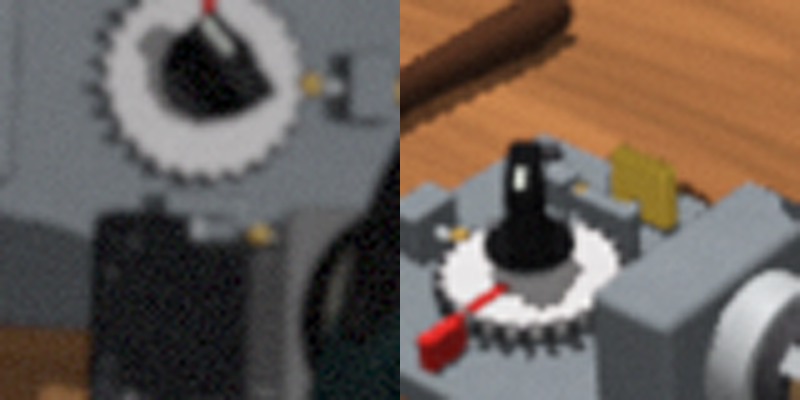

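The red line meets the pointer, and the tab at about (640,180) in the crop sits where I predicted. Descending behind it.

```bash
python3 -m creep '[[0,40,0,0,0,0,255],[0,80,0,0,0,0,255],[0,110,0,0,0,0,255],[0,129,0,0,0,0,255],[0,129,0,0,0,0,255]]'
python3 - <<'E'
from st import *
o,R=st();c=np.array([.5853,-.1272,0]);print("head",Ro.from_euler("z",2.6,degrees=True).apply(o["tool_pos"]-c).round(4))
out=[]
for n in("top","scene"):
  s=robot.snapshot(n);x,y=proj(s,[[.51,-.125,.04]])[0].astype(int)
  out.append(cv2.resize(s["color"][y-40:y+40,x-40:x+40],(400,400),interpolation=cv2.INTER_CUBIC))
cv2.imwrite("pics/b2.png",np.hstack(out))
E
```

```text
time: 15.0
tool_pos: [0.4707, -0.1219, 0.0294]
ee_rot: [-1.575, 0.002, -1.615]
wrist_force: [-0.4, 0.3, -0.2]
width: 0.0007
t 15.0 tcp [ 0.4707 -0.1219  0.0294] xang -92.53 F [-0.4  0.3 -0.2] M [-0.07  0.16  0.01] w 0.0007 j [-0.37  0.06  1.76  0.    1.33  1.24]
head [-1.148e-01  1.000e-04  2.940e-02]
```

View pics/b2.png

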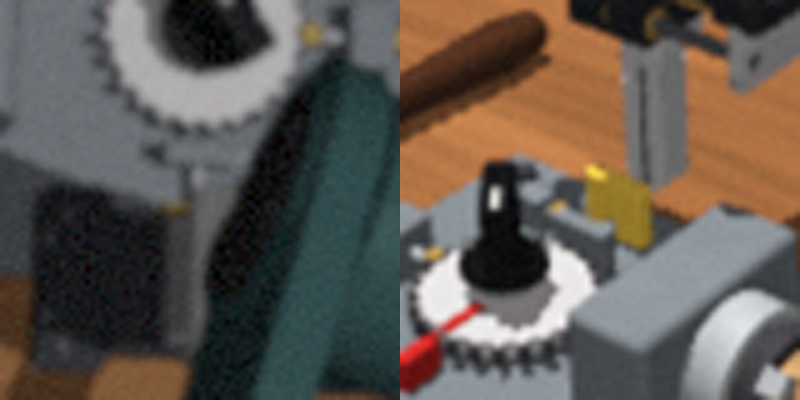

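```bash
python3 -m creep '[[0,0,3,0,0,0,255],[0,0,6,0,0,0,255],[0,0,9,0,0,0,255],[0,0,12,0,0,0,255]]'|grep force; python3 -m creep '[[0,0,2,0,0,0,255],[0,0,4,0,0,0,255],[0,0,6,0,0,0,255]]'|grep -E "force|pos"; python3 -m creep '[[0,0,2,0,0,0,255],[0,0,4,0,0,0,255],[0,0,5,0,0,0,255],[0,0,5,0,0,0,255]]'|grep -E "force|pos"; python3 -c "
from st import *
o,R=st();c=np.array([.5853,-.1272,0]);print('head',Ro.from_euler('z',2.6,degrees=True).apply(o['tool_pos']-c).round(4))"
```

```text
wrist_force: [-0.9, 0.5, 0.2]
tool_pos: [0.4897, -0.1233, 0.0314]
wrist_force: [-2.5, 0.1, 0.7]
tool_pos: [0.4951, -0.1236, 0.0314]
wrist_force: [-1.3, 0.6, -0.2]
t 16.48 tcp [ 0.4951 -0.1236  0.0314] xang -92.59 F [-1.3  0.6 -0.2] M [ 0.01  0.28 -0.01] w 0.0007 j [-0.36  0.1   1.71  0.    1.33  1.26]
head [-0.0902 -0.0005  0.0314]
```

```bash
for i in 1 ; do python3 -m creep '[[0,0,1,0,0,0,255],[0,0,2,0,0,0,255],[0,0,2,0,0,0,255]]'|grep -E "force|pos"; done; python3 -m creep '[[0,0,1,0,0,0,255],[0,0,2,0,0,0,255],[0,0,2,0,0,0,255]]'|grep -E "force|pos"; python3 -m creep '[[0,0,1,0,0,0,255],[0,0,2,0,0,0,255],[0,0,2,0,0,0,255]]'|grep -E "force|pos"
```

```text
tool_pos: [0.4971, -0.1237, 0.0314]
wrist_force: [-0.4, 0.0, 0.9]
tool_pos: [0.4991, -0.1238, 0.0314]
wrist_force: [-0.9, -0.3, -0.4]
tool_pos: [0.5005, -0.1238, 0.0314]
wrist_force: [-3.8, -0.5, 0.4]
```

```bash
python3 -m creep '[[0,0,1,0,0,0,255],[0,0,1.5,0,0,0,255],[0,0,1.5,0,0,0,255]]'|grep -E "force|pos"; python3 -m creep '[[0,0,1,0,0,0,255],[0,0,1.5,0,0,0,255],[0,0,1.5,0,0,0,255]]'|grep -E "force|pos"
python3 - <<'E'
from st import *
out=[]
for n in("top","scene"):
  s=robot.snapshot(n);x,y=proj(s,[[.51,-.125,.04]])[0].astype(int)
  out.append(cv2.resize(s["color"][y-30:y+30,x-30:x+30],(400,400),interpolation=cv2.INTER_CUBIC))
cv2.imwrite("pics/b3.png",np.hstack(out))
E
```

```text
tool_pos: [0.5011, -0.1237, 0.0314]
wrist_force: [-6.4, 0.4, 3.9]
tool_pos: [0.5017, -0.1237, 0.0314]
wrist_force: [-8.2, 1.4, 5.9]
```

View pics/b3.png

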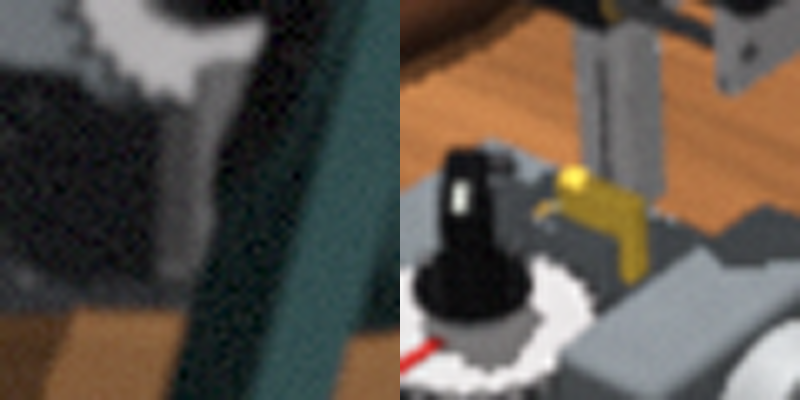

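```bash
for i in 1; do python3 -m creep '[[0,0,1,0,0,0,255],[0,0,1.5,0,0,0,255],[0,0,1.5,0,0,0,255]]'|grep -E "force|pos"; done; python3 -m creep '[[0,0,1,0,0,0,255],[0,0,1.5,0,0,0,255],[0,0,1.5,0,0,0,255]]'|grep -E "force|pos"
```

```text
tool_pos: [0.5026, -0.1236, 0.0314]
wrist_force: [-10.2, 1.2, 6.5]
tool_pos: [0.5059, -0.1237, 0.0314]
wrist_force: [-6.0, 1.1, 3.8]
```

```bash
python3 -m creep '[[0,0,0.5,0,0,0,255],[0,0,1,0,0,0,255],[0,0,1,0,0,0,255]]'|grep -E "force|pos"; python3 -m creep '[[0,0,0.5,0,0,0,255],[0,0,1,0,0,0,255],[0,0,1,0,0,0,255]]'|grep -E "force|pos"
```

```text
tool_pos: [0.506, -0.1237, 0.0314]
wrist_force: [-8.8, 0.8, 4.4]
tool_pos: [0.506, -0.1237, 0.0314]
wrist_force: [-11.3, 0.9, 6.9]
```

```bash
python3 -m creep '[[0,0,1,0,0,0,255],[0,0,1.5,0,0,0,255],[0,0,1.5,0,0,0,255],[0,0,1.5,0,0,0,255]]'|grep -E "force|pos"; python3 -c "
from st import *
o,R=st()"
```

```text
tool_pos: [0.5061, -0.1237, 0.0315]
wrist_force: [-14.6, 1.3, 9.5]
t 20.45 tcp [ 0.5061 -0.1237  0.0315] xang -92.58 F [-14.6   1.3   9.5] M [ 0.25  2.83 -0.03] w 0.0004 j [-0.35  0.13  1.68 -0.    1.34  1.27]
```

It's hard against the stop: 15 N with no further travel, 6 mm after the catch was first felt. Backing off to check.

```bash
python3 -m creep '[[0,0,-3,0,0,0,255],[0,0,-10,0,0,0,255],[0,0,-25,0,0,0,255],[0,-20,-40,0,0,0,255],[0,-60,-60,0,0,0,255]]'; python3 -m creep '[[0,-30,-10,0,0,0,255],[0,-70,-30,0,0,0,255],[0,-100,-60,0,0,0,255],[0,-100,-80,0,0,0,255],[0,-100,-80,0,0,0,255]]'; python3 wh.py
python3 - <<'E'
from st import *
out=[]
R=Ro.from_euler("z",-2.6,degrees=True).as_matrix()
for n in("top","scene"):
  s=robot.snapshot(n);x,y=proj(s,[[.54,-.125,.04]])[0].astype(int)
  im=cv2.resize(s["color"][y-40:y+40,x-40:x+40],(400,400),interpolation=cv2.INTER_CUBIC);out.append(im)
  print(n,robot.landmark_of("bolt_tab",n)[:1],robot.landmark_of("mark",n)[:1])
  for f in(-.07,-.06):print(f,((proj(s,[R@[f,j,.0525]+[.5853,-.1272,0] for j in(-.018,.018)])-[x-40,y-40]+.5)*5).round(0).tolist())
cv2.imwrite("pics/c1.png",np.hstack(out))
print("mark want",R@[.04,0,.034]+[.5853,-.1272,0])
E
```

```text
time: 21.08
tool_pos: [0.4487, -0.121, 0.0903]
ee_rot: [-1.574, 0.001, -1.616]
wrist_force: [0.3, -1.0, 0.6]
width: 0.0005
time: 21.7
tool_pos: [0.3703, -0.118, 0.1921]
ee_rot: [-1.568, -0.001, -1.617]
wrist_force: [0.6, 0.4, -0.1]
width: 0.0007
t 21.7 tcp [ 0.3703 -0.118   0.1921] xang -92.64 F [ 0.6  0.4 -0.1] M [-0.    0.17  0.02] w 0.0007 j [-0.46 -0.28  1.73  0.    1.69  1.16]
top n 12 deg [-5.  -1.7 -0.9] vec -2.7 rmax 0.042
scene n 12 deg [-3.3 -0.   3.9] vec 0.1 rmax 0.04
top [{'point': [0.5128, -0.1205, 0.0378], 'p': 0.46}] [{'point': [0.625, -0.132, 0.0309], 'p': 0.62}]
-0.07 [[252.0, 265.0], [166.0, 261.0]]
-0.06 [[252.0, 242.0], [167.0, 237.0]]
scene [{'point': [0.517, -0.1207, 0.037], 'p': 0.54}] [{'point': [0.6257, -0.124, 0.0337], 'p': 0.85}]
-0.07 [[207.0, 146.0], [263.0, 171.0]]
-0.06 [[193.0, 155.0], [250.0, 180.0]]
mark want [ 0.62525882 -0.12901452  0.034     ]
```

View pics/c1.png

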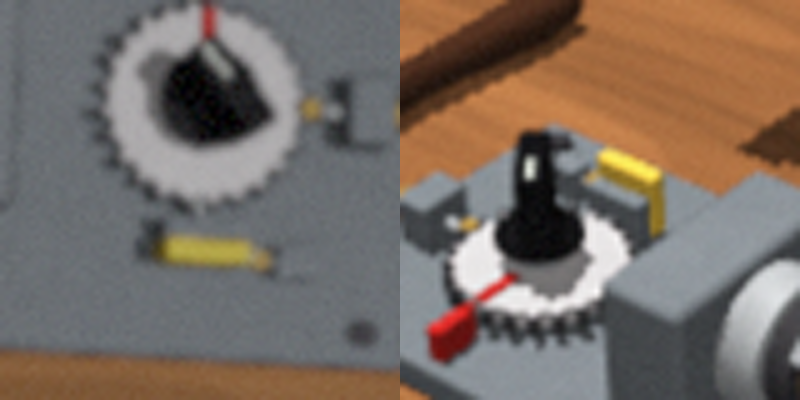

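The tab at (210,250) in the top crop sits tight against the guide block, within about 1 px of the predicted home edge. The red line still meets the pointer.

```bash
python3 -c "
from bench import robot
robot.close_job()"
```

```text
the job is handed in; nothing more can be done
```

I turned the wheel 7 clicks clockwise with the knob, let go, and pushed the locking bolt past its catch until it was fully home. I handed the job in at about 22 s of the 72 s allowed.

- **Wheel:** the last click snapped over and the knob torque fell to zero. The scene camera put the red line at 0 ± 1° both before and after locking. The top camera read −1.7 to −2.7°, but from only 12 pixels running into the red of the pointer. Both are far less than one 15° click.
- **Bolt:** it met the catch at about 10 N and snapped through. It then stopped dead about 6 mm past first catch contact, with no further movement at a 15 N push along its slide (17 N in all, under the 30 N limit). An upward force of up to 9.5 N also showed on the fingertips during the push; I took it as friction and did not trace it further.
- **Final look:** both pictures show the tab against the guide block. The landmark network's tab positions were within 2–3 mm of home.
- **Other things:** the arm never went near the gouge, jar or bowl, though I did not re-measure their positions at the end.

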